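# Clamp a tin gently with the pump clamp and hold it

### The job

Hold the tin steady in the blue pump clamp so that a colleague can open it. Pull the red lock knob straight up to its stop (it stays up), then pump the two orange levers together, letting them spring fully open between squeezes, until the jaw's sprung pad nips the tin against the fixed jaw and is itself pressed in about half its travel, not bottomed, so that the tin is not dented. Finish while still holding the levers squeezed in the gripper; work only the knob and the levers, do not touch the tin or the moving jaw, and leave the jars behind the clamp where they are.

Things in the scene. Friction and masses are not known exactly. Their poses are not given: they have to be found in the camera images.
- clamp: blue pump clamp screwed to the counter; its base plate is 90 x 325 mm and 12 mm thick. Origin at the underside of the plate, in its middle; z up. The clamp's own y axis runs along the bar: the fixed jaw stands at its -y end (inner face at y = -0.130), the levers at its +y end (y = +0.090). The blue lever housing is 48 mm wide (x) and 95 mm long (y), its top at z = 0.064
- lever_grip (a point): point midway between the two orange levers at the height to grip them (125 mm above the counter; 0.090 along the clamp's y); axes as the clamp's. The levers stand side by side along the clamp's y. Their outer faces at this height are 60 mm apart at rest and about 38 mm fully squeezed; they are geared, so both swing inward alike, and they spring open when let go
- inner_lever: the orange lever nearer the tin: an upright bar 26 mm wide (x) and 12 mm thick (y) whose orange part runs from 85 to 149 mm above the counter; origin on its pivot, 55 mm above the counter, 12 mm from the middle between the levers
- outer_lever: the other orange lever, of the same size, at the +y side; origin on its pivot, likewise. The levers need 5 to 20 N of grip: use the lightest grip (20 N) and set the opening; a hard grip once the pad is bottomed dents the tin
- drive (a joint): travel (m) of the ratchet drive worked by the levers: 0 levers fully open, 0.013 fully squeezed, in proportion (13 mm for about 22 mm of closing at the grip). It catches on rack teeth 9 mm apart: a full squeeze after fully opening carries the jaw about 9 mm (the first 4 mm or so are idle; the very first squeeze may carry it 4 to 13 mm); when the levers open, a brake holds the jaw where it is
- lock_knob (a joint): lift of the red lock knob (m): 0 down, levers blocked; 0.020 up at its stop, levers free. It is lifted against a light spring and a friction hold, 5 to 7 N, and stays up when let go
- lock_grip (a point): point in the red lock knob's head where to grip it, 82 mm above the counter while it is down; it rises with the knob. The head is a round knob 22 mm across, from 13 mm below this point to 11 mm above it; it stands 70 mm to the clamp's -x side of the middle between the levers. Below it is a grey boss whose top is 50 mm above the counter
- clamp_jaw: moving blue jaw, 60 mm wide, its top 82 mm above the counter, with the toothed bar behind it and the sprung pad in front; it slides to the clamp's -y. Origin coincides with the clamp's when the jaw is fully back and moves with the jaw
- pad_face (a point): middle of the front face of the sprung pad (black, with a yellow rim, on two orange pins, 50 mm wide and 46 mm high, 47 mm above the counter)
- pad (a joint): how far the sprung pad is pressed back into the jaw (m): 0 free, 0.008 bottomed; about 1.2 N per mm
- fixed_jaw_face (a point): middle of the fixed jaw's inner face, 47 mm above the counter
- jam_jar: jam jar with a dark lid, 63 mm across, 85 mm high, on the counter behind the levers; leave alone; origin at the middle of its underside
- honey_jar: honey jar with a yellow lid, 53 mm across, 74 mm high, on the counter behind the clamp; leave alone; origin at the middle of its underside
- green_honey_jar: honey jar with a green lid, 52 mm across, 74 mm high, likewise; leave alone
- tin: food tin, 76 mm across, 58 mm high, with a metal lid, loose, standing upright on the clamp's base plate between the jaws, 1 to 9 mm from the fixed jaw; origin at the middle of its underside (another tin stands apart on the counter and has no part in this)

How it is judged:
On the way, in this order (a step that is already met when the one before it is completed fails the run):
1. the lock knob is pulled up to its stop (value of joint lock_knob above 0.017 m), for 0.1 s.
2. the levers are squeezed and the jaw starts to close, before it reaches the tin (value of joint drive above 0.006 m and contact force between clamp_jaw and tin below 0.1 N), for 0.05 s.
3. the levers are let out for another squeeze (value of joint drive below 0.0025 m), for 0.05 s.
4. the pad touches the tin (contact force between clamp_jaw and tin above 1 N), for 0.1 s.
At the end, for the whole second after the job is handed in: The lock knob is up; the tin stands upright and still against the fixed jaw with the pad pressed in 1.5 to 7 mm (1.5 to 14 N on the tin), and the gripper's fingers still hold the levers squeezed (more than 2 N on a lever, drive off its rest by more than 1.5 mm) (value of joint lock_knob above 0.015 m and value of joint pad between 0.0015 and 0.007 m and contact force between clamp_jaw and tin between 1.5 and 14 N and y of tin in the frame of fixed_jaw_face below 0.0405 m and angle between tin's own z axis and vertical below 0.12 rad and linear speed of tin below 0.02 m/s and value of joint drive above 0.0015 m and (contact force between the fingers and inner_lever above 2 N or contact force between the fingers and outer_lever above 2 N)); the arm keeps its last pose, push and grip.
It fails at once if the tin is dented (more than 20 N from the jaw) (contact force between clamp_jaw and tin above 20 N).
It fails at once if the robot pushes the moving jaw with its bar (more than 2 N) or the tin (more than 1 N) (contact force between any of the fingers, the arm and clamp_jaw above 2 N or contact force between any of the fingers, the arm and tin above 1 N).
It fails at once if the tin is tipped (angle between tin's own z axis and vertical above 0.35 rad).
It fails at once if a bystander is moved more than 20 mm (distance of any of honey_jar, green_honey_jar, jam_jar from where it was at the start of the episode above 0.02 m).
It also fails if it takes over 64 s, if anything falls off the work surface, if the arm or the gripper's body presses on something with over 40 N, if the wrist force passes 120 N, or if a joint passes its speed limit or range.

### The arm

A 7-joint arm with a two-finger parallel gripper is mounted at the origin on a cart in front of the work surface, level with it; the furniture and walls round the work are solid. World frame = base frame: x ahead of the robot, y to its left, z up, the work surface at z = 0. Lengths are in m, angles in rad, forces in N, time in s.
With the tool pointing down it reaches from about 0.425 to 0.875 m from the base axis. Payload 4.7 kg.
Tool frame: the origin (TCP) lies midway between the tips of the shut fingers; the grasp point (between the pads) lies 19 mm behind it; z points along the fingers, y is the line along which they close (so a half turn about z gives the same grasp; the last joint's range is limited). The gripper opens to 87 mm and grips with 3 to 60 N. Pads are 19 mm wide; open, the fingers measure 117 mm over their backs; the gripper's body (75 mm by 190 mm) begins 51 mm behind the grasp point.
Start: joints at [-1.152, 0.321, -0.07, 1.45, 0.023, 1.371, -0.057], TCP at [0.256, 0.597, 0.223] pointing down, gripper open.
Joint ranges: [-2.86, 2.86], [-0.3, 2.09], [-1.38, 1.24], [0.06, 2.45], [-1.56, 4.7], [0.09, 2.05], [-2.69, 2.69]. Speed limits (rad/s): [2.57, 2.57, 3.14, 3.14, 3.14, 3.14, 3.14].

### API

Orientations are given as a rotation vector (axis times angle).
In Python, from bench import ctrl gives the robot as it stands. The module is installed in compiled form; this text tells all that it offers.
- The arm moves only by the shell command python3 -m handwheel 'ROWS' [FORCE]. ROWS is JSON, a list of rows, each a list of 7 numbers: the finger opening in m, from 0 to 0.087, then the shift along the tool's x, y, z in m, then the turn, a rotation vector about the tool's x, y, z in degrees. A call has 1 to 12 rows; each row shifts and turns the commanded pose from where the row before left it, along the tool's axes as they then stand; what a row does not reach is not made up. A row lasts 1/8 s, in which the tool goes at most 62.5 mm and 10.7 degrees, less where a joint would pass 70% of its speed; a pose out of reach is approached as far as the arm can. A call is refused whole if a number of a shift passes 0.0625 or a number of a turn 10.7, either way. A call with a gripper value outside its range is refused whole. The fingers move at their own pace and stop on an object; FORCE is the grip in N (left out, the last holds). Time passes only in rows, so rows that do not move let the fingers close. It gives the time, the measured TCP pose, the force, the opening and the grip force at its end, in the units of the state.
- ctrl.get_state(): the state, without advancing time (a new reading comes with each control period).
- ctrl.get_image(name): name is "scene" or "top"; returns (picture, depth): 420x560x3 uint8, blue, green, red; 420x560 float32, m along the optical axis (not along the pixel's ray), 0 where there is no reading.
- ctrl.camera_info(name): a dict with "intrinsics" (3x3 intrinsics, pixels), "D" ([k1, k2, p1, p2, k3] as OpenCV has them; the pictures are not rectified), "R" (3x3) and "t" (3): a world point X has camera coordinates R X + t. Camera axes: x right, y down, z forward; pixel columns grow to the right and rows downward; lengths in m; the calibration is good to about 2 mm. A picture is of the moment at which its call begins. camera_info takes no time and is no camera call.
- ctrl.close_job(): hands the job in; it is judged then, once.
The state is a dict: "time": time; "joint_positions": joint angles; "qd": joint speeds; "joint_torque": joint torques, N m; "position": TCP position; "tool_rot": TCP orientation; "ft_force": force on the tool from outside, world axes, zero at the start; "torque": the same for the moment, N m; "grip_width": opening from 0.0 (shut) to 1.0 (fully open); "grip_force": force on a finger pad.
Only numpy, scipy, OpenCV 4.12 (cv2) and the standard library are available. Lean on these libraries where they do the work, as an engineer would, in place of code of your own. Each camera call takes 0.05 s, during which the arm holds its last target. There are 200 camera calls.

## Working session

There is one attempt and no reset: what is moved stays moved. The work goes in short steps, Python scripts to look and compute and a shell command to move; the robot and the scene stay as the last step left them, time stands still between calls to the robot, and variables do not carry over. Pictures are saved under pics/ and viewed, at most 10 in all, crops included, and the job is handed in when it is done.

```bash
mkdir -p pics; cat > h.py <<'E'
import numpy as np, cv2
from bench import ctrl
def grab(n):
    im,d=ctrl.get_image(n); c=ctrl.camera_info(n)
    return im,d,c
def pts(px,d,c):
    """pixels Nx2 + depth -> world"""
    K=np.array(c["intrinsics"]);D=np.array(c["D"],float);R=np.array(c["R"]);t=np.array(c["t"])
    px=np.asarray(px,float).reshape(-1,1,2)
    n=cv2.undistortPoints(px,K,D).reshape(-1,2)
    X=np.c_[n,np.ones(len(n))]*np.asarray(d).reshape(-1,1)
    return (X-t)@R
def plane(px,z,c):
    K=np.array(c["intrinsics"]);D=np.array(c["D"],float);R=np.array(c["R"]);t=np.array(c["t"])
    n=cv2.undistortPoints(np.asarray(px,float).reshape(-1,1,2),K,D).reshape(-1,2)
    r=np.c_[n,np.ones(len(n))]@R; o=-R.T@t
    return o+r*((z-o[2])/r[:,2])[:,None]
E
python3 - <<'E'
from h import *
for n in("scene","top"):
    im,d,c=grab(n); cv2.imwrite(f"pics/{n}0.png",im); np.savez(f"{n}0.npz",im=im,d=d)
    print(n,-np.array(c["R"]).T@c["t"],np.array(c["R"])[2],(d>0).mean())
s=ctrl.get_state();print(s)
E
```

```text
scene [ 0.15249654 -0.52161291  0.62248365] [ 0.55048756  0.53177119 -0.64357039] 0.9960501700680272
top [ 0.54495306 -0.06109861  1.00800777] [ 0.09539719 -0.01768971 -0.9952821 ] 0.9959906462585034
{'time': 0.1, 'joint_positions': array([-1.15189665,  0.32176965, -0.0700996 ,  1.45161105,  0.02259351,
        1.37079979, -0.05691331]), 'qd': array([-6.86546207e-04, -1.42692733e-03, -2.70710010e-04, -2.93833139e-03,
       -4.42271906e-04,  1.93764116e-05,  3.96399949e-04]), 'joint_torque': array([-4.37469535e-04, -4.92571771e+01, -4.05971417e-01, -3.13397884e+01,
       -6.40859362e-02,  3.93627130e-02,  6.72024476e-05]), 'position': array([0.25582058, 0.59697079, 0.22152837]), 'tool_rot': array([-6.31425067e-01, -3.07719854e+00,  2.79432312e-03]), 'ft_force': array([ 0.62212121, -0.11577699, -0.07226228]), 'torque': array([ 0.01683711, -0.05064496,  0.02767829]), 'grip_force': 0.0, 'grip_width': 1.0021574491030287}
```

View pictures.

View pics/scene0.png

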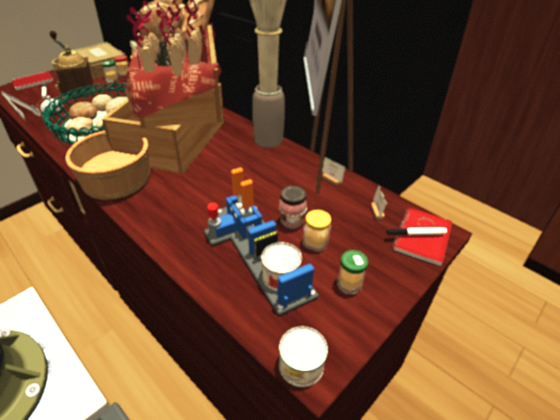

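View pics/top0.png

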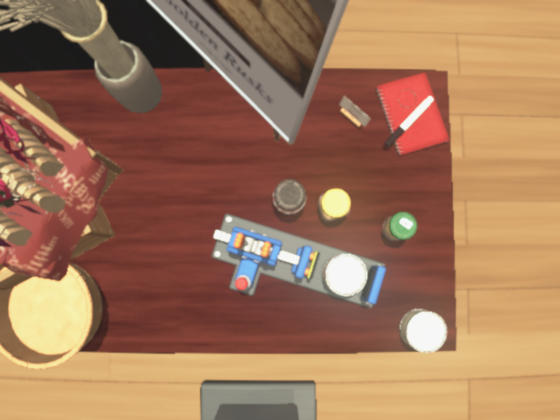

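Scene: levers at about (237,180) and (246,190), red knob at (213,211). In the top view, knob (242,283), levers (236,240) and (273,247), clamp bar running right and slightly down to the fixed jaw (376,285). The jam jar (289,197) is behind the levers.

```bash
cat > meas.py <<'E'
from h import *
import sys
def comps(m,amin=15):
    n,l,s,c=cv2.connectedComponentsWithStats(m.astype(np.uint8))
    return [(l==i) for i in range(1,n) if s[i,4]>=amin]
def masks(im):
    H=cv2.cvtColor(im,cv2.COLOR_BGR2HSV).astype(int);h,s,v=H[...,0],H[...,1],H[...,2]
    return dict(orange=(h>=8)&(h<=17)&(s>180)&(v>140),red=((h<=4)|(h>=176))&(s>170)&(v>130),blue=(h>100)&(h<125)&(s>140)&(v>60))
if __name__=="__main__":
  for n in("scene","top"):
    im,d,c=grab(n)
    win=np.zeros(d.shape,bool)
    if n=="scene": win[150:320,190:330]=1
    else: win[200:320,200:400]=1
    for k,m in masks(im).items():
        for q in comps(m&win):
            v,u=np.nonzero(q&(d>0)); P=pts(np.c_[u,v],d[v,u],c)
            zt=np.percentile(P[:,2],95); T=P[P[:,2]>zt-.006]
            print(n,k,len(u),"px",u.mean().round(1),v.mean().round(1),"mean",P.mean(0).round(4),"z95",zt.round(4),"top mid",((T.min(0)+T.max(0))/2).round(4),"ext",np.ptp(T,0).round(3))
E
python3 meas.py
```

```text
scene orange 513 px 242.1 186.9 mean [ 0.5802 -0.0109  0.111 ] z95 0.1456 top mid [ 0.5722 -0.0214  0.1438] ext [0.039 0.058 0.008]
scene orange 36 px 314.6 212.4 mean [ 0.7279 -0.1022  0.0017] z95 0.0022 top mid [ 0.692  -0.1201  0.0325] ext [0.123 0.067 0.07 ]
scene red 76 px 211.1 155.4 mean [ 0.7094  0.2756 -0.    ] z95 0.0021 top mid [7.089e-01 2.753e-01 4.000e-04] ext [0.019 0.087 0.006]
scene red 18 px 275.3 160.2 mean [ 8.240e-01  1.247e-01 -1.000e-04] z95 0.0021 top mid [8.260e-01 1.266e-01 2.000e-04] ext [0.014 0.03  0.005]
scene red 15 px 229.3 165.3 mean [ 0.7145  0.1997 -0.0008] z95 0.001 top mid [ 0.7144  0.2    -0.001 ] ext [0.008 0.032 0.005]
scene red 283 px 298.6 176.5 mean [ 8.123e-01  2.560e-02 -4.000e-04] z95 0.0017 top mid [ 8.133e-01  3.210e-02 -8.000e-04] ext [0.045 0.151 0.006]
scene red 182 px 262.3 183.5 mean [ 7.206e-01  7.280e-02 -4.000e-04] z95 0.0016 top mid [ 7.208e-01  7.810e-02 -1.000e-04] ext [0.026 0.132 0.006]
scene red 16 px 225.6 183.9 mean [ 6.505e-01  1.395e-01 -1.000e-04] z95 0.0012 top mid [ 0.65    0.139  -0.0007] ext [0.007 0.027 0.004]
sc
[... 1903 characters left out ...]
.003]
scene red 57 px 320.0 312.6 mean [ 5.173e-01 -2.917e-01 -3.000e-04] z95 0.0019 top mid [ 5.201e-01 -2.885e-01 -5.000e-04] ext [0.025 0.028 0.006]
scene red 21 px 255.1 315.4 mean [ 4.275e-01 -2.093e-01 -3.000e-04] z95 0.0014 top mid [ 4.274e-01 -2.087e-01 -1.000e-04] ext [0.006 0.022 0.004]
scene red 43 px 311.3 315.3 mean [ 5.01e-01 -2.84e-01  2.00e-04] z95 0.0019 top mid [ 5.014e-01 -2.845e-01 -3.000e-04] ext [0.014 0.021 0.005]
scene blue 1055 px 243.6 223.7 mean [ 0.5432 -0.0521  0.0541] z95 0.0815 top mid [ 0.5439 -0.1094  0.0797] ext [0.057 0.029 0.008]
scene blue 950 px 294.8 284.4 mean [ 0.4971 -0.2428  0.059 ] z95 0.086 top mid [ 0.5007 -0.2397  0.0843] ext [0.064 0.03  0.008]
```

```bash
python3 - <<'E'
from h import *
from meas import masks,comps
im,d,c=grab("top")
for k in("orange","red","blue"):
    m=masks(im)[k]; m[:200]=0;m[330:]=0;m[:,:200]=0;m[:,400:]=0
    for q in comps(m,15):
        v,u=np.nonzero(q&(d>0))
        if len(u)<15: print(k,"nodepth",q.sum());continue
        P=pts(np.c_[u,v],d[v,u],c); zt=np.percentile(P[:,2],90)
        if zt<.03: continue
        T=P[P[:,2]>zt-.006]
        print(k,len(u),u.mean().round(1),v.mean().round(1),"z",zt.round(4),"mid",((T.min(0)+T.max(0))/2).round(4),T.mean(0).round(4),"ext",np.ptp(T,0).round(3))
# tall points around levers and clamp surroundings (obstacle height map)
im2,d2,c2=grab("scene")
v,u=np.mgrid[0:420,0:560]; 
for dd,cc in((d,c),(d2,c2)):
    P=pts(np.c_[u.ravel(),v.ravel()],dd.ravel(),cc)[dd.ravel()>0]
    for (x,y) in [(.572,-.021),(.506,.0)]:
        g=P[(np.hypot(P[:,0]-x,P[:,1]-y)<.14)&(P[:,2]>.16)]
        print("tall",len(g),g.min(0) if len(g) else "")
# lever top pixels from scene
L=masks(im2)["orange"]; L[:150]=0;L[240:]=0;L[:,:220]=0;L[:,265:]=0
vv,uu=np.nonzero(L&(d2>0));P=pts(np.c_[uu,vv],d2[vv,uu],c2);e=np.array([.311,.950]);e/=np.linalg.norm(e)
T=P[(P[:,2]>.1)&(P[:,2]<.15)]; s=T[:,:2]@e; print(np.histogram(s,np.arange(s.min(),s.max()+.004,.004)))
E
```

```text
tall 0 
tall 0 
tall 0 
tall 0 
(array([106,  93,   7,   0,   0,   0,   0,   0,   0,   0,   0,   0,  96,
        82,   6]), array([0.12767355, 0.13167355, 0.13567355, 0.13967355, 0.14367355,
       0.14767355, 0.15167355, 0.15567355, 0.15967355, 0.16367355,
       0.16767355, 0.17167355, 0.17567355, 0.17967355, 0.18367355,
       0.18767355]))
```

```bash
python3 - <<'E'
from h import *
from meas import masks
im,d,c=grab("top")
H=cv2.cvtColor(im,cv2.COLOR_BGR2HSV)
for p in [(242,283),(236,240),(273,247),(376,285),(302,262),(240,270)]:
    print(p,H[p[1],p[0]],d[p[1],p[0]],pts([p],[d[p[1],p[0]]],c).round(4))
M=masks(im);print({k:m.sum() for k,m in M.items()})
for k,z,w in(("red",.093,(225,270,255,300)),("orange",.149,(225,230,285,256)),("blue",.082,(290,240,320,285)),("blue",.088,(360,255,400,312))):
    sub=np.zeros(d.shape,np.uint8);m=M[k];sub[w[1]:w[3],w[0]:w[2]]=m[w[1]:w[3],w[0]:w[2]]
    n,l,s,ce=cv2.connectedComponentsWithStats(sub)
    for i in range(1,n):
        if s[i,4]<12: continue
        v,u=np.nonzero(l==i);P=pts(np.c_[u,v],d[v,u],c);T=P[P[:,2]>P[:,2].max()-.008]
        r=cv2.minAreaRect(np.c_[u,v].astype(np.float32))
        print(k,s[i],ce[i].round(1),"rect",np.round(r[1],1),round(r[2],1),"plane",plane([r[0]],z,c).round(4),"top",T.mean(0).round(4),((T.min(0)+T.max(0))/2).round(4))
E
```

```text
(242, 283) [  3 131 247] 0.9040941 [[ 5.075e-01 -1.000e-04  9.500e-02]]
(236, 240) [ 19 134 247] 0.8571382 [[0.5807 0.0064 0.149 ]]
(273, 247) [108 108 203] 0.94403315 [[ 0.5715 -0.0543  0.0619]]
(376, 285) [103 115 241] 0.9151659 [[ 0.5025 -0.2376  0.0876]]
(302, 262) [103 115 242] 0.9206619 [[ 0.544  -0.1061  0.0837]]
(240, 270) [104 124 241] 0.95763797 [[0.5294 0.0071 0.0431]]
{'orange': np.int64(0), 'red': np.int64(24), 'blue': np.int64(0)}
```

```bash
python3 - <<'E'
from h import *
im,d,c=grab("top")
v,u=np.mgrid[200:320,200:400];v=v.ravel();u=u.ravel()
H=cv2.cvtColor(im,cv2.COLOR_BGR2HSV).astype(int)[v,u]
P=pts(np.c_[u,v],d[v,u],c)
h,s,z=H[:,0],H[:,1],P[:,2]
def rep(n,m):
    T=P[m]; r=cv2.minAreaRect((T[:,:2]*1000).astype(np.float32))
    print(n,m.sum(),"z",np.median(T[:,2]).round(4),"ctr",np.round(r[0],1),"size",np.round(r[1],1),"ang",round(r[2],1))
    return np.array(r[0])/1000
k=rep("knob",(z>.085)&(z<.1)&((h<10)|(h>170))&(s>90)&(P[:,1]>-.03)&(P[:,0]<.54))
A=rep("lev all",(z>.135)&(z<.16))
A1=rep("lev+y",(z>.142)&(z<.16)&(P[:,1]>-.02)); A2=rep("lev-y",(z>.142)&(z<.16)&(P[:,1]<-.02))
b=(h>98)&(h<115)&(s>90)
J=rep("fixed",b&(z>.078)&(P[:,1]<-.2)); M=rep("jaw",b&(z>.076)&(z<.09)&(P[:,1]>-.15)&(P[:,1]<-.08))
Hs=rep("housing",b&(z>.055)&(z<.07)&(P[:,1]>-.09)&(P[:,1]<.05))
for q in (A,M): e=(q-J)/np.linalg.norm(q-J);print(e,np.degrees(np.arctan2(-e[0],e[1])),np.linalg.norm(q-J))
T=P[(z>.05)&(z<.066)&(P[:,1]<-.12)&(P[:,1]>-.235)&(s<80)];print("tin",(T.min(0)+T.max(0))/2,np.ptp(T,0))
for a in (A,k): print(a, np.linalg.norm(a))
print("kn-lev", k-A)
E
python3 - <<'E'
from scipy.spatial.transform import Rotation as R
print(R.from_rotvec([-6.31425067e-01, -3.07719854e+00,  2.79432312e-03]).as_matrix().round(3))
E
```

```text
knob 104 z 0.0933 ctr [507.4   1.9] size [17.8 17.7] ang 0.8
lev all 205 z 0.1481 ctr [574.4 -18.4] size [59.8 25.3] ang 72.1
lev+y 99 z 0.1479 ctr [581.7   4.1] size [11.5 25.1] ang 68.1
lev-y 97 z 0.1483 ctr [567.3 -41.7] size [11.2 24.7] ang 73.5
fixed 309 z 0.0854 ctr [ 503.2 -238.4] size [15.4 67.1] ang 72.4
jaw 260 z 0.0825 ctr [ 545. -108.] size [15.8 58.2] ang 72.2
housing 607 z 0.0639 ctr [573.5 -19.1] size [92.8 46.2] ang 72.4
[0.30804109 0.95137305] -17.941216927252043 0.23120322454963063
[0.30515894 0.95230143] -17.76772641274764 0.1369037547714597
tin [ 0.51883348 -0.1785225   0.05808145] [0.09013972 0.11251272 0.01581987]
[ 0.57441418 -0.01842745] 0.5747096888221135
[0.50738208 0.00187226] 0.5073855344411373
kn-lev [-0.0670321   0.02029972]
[[-0.919  0.394 -0.001]
 [ 0.394  0.919 -0.002]
 [-0.    -0.002 -1.   ]]
```

```bash
cat > go.py <<'E'
from h import *
import sys
from scipy.spatial.transform import Rotation as Ro
def tool(): 
    s=ctrl.get_state();return s,np.array(s["position"]),Ro.from_rotvec(s["tool_rot"]).as_matrix()
def to(target,e=np.array([.306,.952,0])):
    """remaining shift (tool axes, mm) and turn (deg) to have tool z down, y along e"""
    s,p,M=tool(); e=e/np.linalg.norm(e); z=np.array([0,0,-1.]); x=np.cross(e,z)
    G=np.c_[x,e,z]; return ((M.T@(np.array(target)-p))*1000).round(1), np.degrees(Ro.from_matrix(M.T@G).as_rotvec()).round(2)
E
python3 - <<'E'
from go import *
C=[]
for n in("scene","top"):
    im,d,c=grab(n); v,u=np.mgrid[0:420,0:560];k=d.ravel()>0
    C.append(pts(np.c_[u.ravel(),v.ravel()][k],d.ravel()[k],c))
C=np.vstack(C)
A,B=np.array([.2558,.597]),np.array([.5067,.0015])
for way in ([A,B],[A,[.30,.36],[.42,.12],B]):
  way=np.array(way)
  for a,b in zip(way[:-1],way[1:]):
    for f in np.linspace(0,1,7):
        q=a+f*(b-a);g=C[np.hypot(C[:,0]-q[0],C[:,1]-q[1])<.13];print(q.round(3),len(g),g[:,2].max().round(3) if len(g) else "",end=" | ")
  print()
print(to([.5067,.0015,.2215])); print(to([.42,.12,.2215]),tool()[2].round(3))
E
```

```text
[0.256 0.597] 5469 0.002 | [0.298 0.498] 7714 0.103 | [0.339 0.398] 12674 0.103 | [0.381 0.299] 18316 0.103 | [0.423 0.2  ] 22077 0.237 | [0.465 0.101] 23009 0.097 | [0.507 0.001] 23216 0.153 | 
[0.256 0.597] 5469 0.002 | [0.263 0.558] 5990 0.003 | [0.271 0.518] 6313 0.003 | [0.278 0.478] 7451 0.103 | [0.285 0.439] 8845 0.103 | [0.293 0.399] 10202 0.103 | [0.3  0.36] 11494 0.103 | [0.3  0.36] 11494 0.103 | [0.32 0.32] 13477 0.103 | [0.34 0.28] 15377 0.103 | [0.36 0.24] 17202 0.102 | [0.38 0.2 ] 18963 0.102 | [0.4  0.16] 20373 0.101 | [0.42 0.12] 20990 0.015 | [0.42 0.12] 20990 0.015 | [0.434 0.1  ] 22091 0.097 | [0.449 0.08 ] 23179 0.097 | [0.463 0.061] 24194 0.152 | [0.478 0.041] 25000 0.153 | [0.492 0.021] 24658 0.153 | [0.507 0.002] 23216 0.153 | 
(array([-465.1, -449.1,    1.1]), array([ 0.  ,  0.  , -5.37]))
(array([-338.8, -374.3,    1.1]), array([ 0.  ,  0.  , -5.37])) [[-0.919  0.394  0.   ]
 [ 0.394  0.919  0.   ]
 [-0.     0.    -1.   ]]
```

```bash
python3 -m handwheel '[[0.087,-0.0335,-0.05,0,0,0,0],[0.087,-0.0335,-0.05,0,0,0,0],[0.087,-0.0335,-0.05,0,0,0,0],[0.087,-0.0335,-0.05,0,0,0,0],[0.087,-0.041,-0.035,0,0,0,0],[0.087,-0.041,-0.035,0,0,0,0],[0.087,-0.041,-0.035,0,0,0,0],[0.087,-0.041,-0.035,0,0,0,0],[0.087,-0.041,-0.035,0,0,0,0]]' 20; python3 -c "
from go import *
print(to([.5067,.0015,.15]))"
```

```text
time: 1.62
position: [0.4206, 0.1177, 0.223]
tool_rot: [0.631, 3.077, 0.002]
ft_force: [0.4, 0.0, -0.5]
grip_width: 1.001
grip_force: 0.0
(array([-124.8,  -73. ,   73. ]), array([ 0.08,  0.04, -5.37]))
```

```bash
python3 -m handwheel '[[0.087,-0.031,-0.018,0,0,0,0],[0.087,-0.031,-0.018,0,0,0,0],[0.087,-0.031,-0.018,0.01,0,0,0],[0.087,-0.032,-0.019,0.02,0,0,0],[0.087,0,0,0.023,0,0,-2.7],[0.087,0,0,0.02,0,0,-2.7],[0.087,0,0,0,0,0,0]]' 20; python3 - <<'E'
from go import *
print(to([.5067,.0015,.063]))
im,d,c=grab("top");im2,d2,c2=grab("scene")
o=np.hstack([cv2.resize(im[200:340,190:390],(400,280)),cv2.resize(im2[140:280,170:370],(400,280))]);cv2.imwrite("pics/a1.png",o)
E
```

```text
time: 2.5
position: [0.5049, 0.0028, 0.1484]
tool_rot: [-0.487, -3.101, 0.002]
ft_force: [0.2, 0.5, -0.1]
grip_width: 0.999
grip_force: 0.0
(array([-2.3, -0.5, 85.4]), array([-0.08, -0.14, -0.02]))
```

View pics/a1.png

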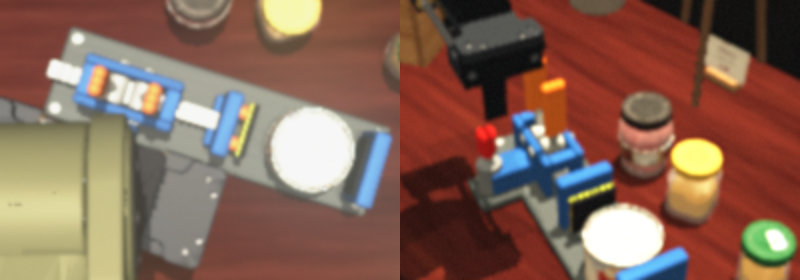

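The gripper hangs over the red knob (right panel, 487,140) and clears the levers (545,95). I'm going down.

```bash
python3 -m handwheel '[[0.087,-0.002,0,0.02,0,0,0],[0.087,0,0,0.025,0,0,0],[0.087,0,0,0.025,0,0,0],[0.087,0,0,0.015,0,0,0],[0.087,0,0,0,0,0,0]]' 20; python3 -m handwheel '[[0.01,0,0,0,0,0,0],[0.01,0,0,0,0,0,0],[0.01,0,0,0,0,0,0],[0.01,0,0,0,0,0,0],[0.01,0,0,0,0,0,0],[0.01,0,0,0,0,0,0]]' 20
```

```text
time: 3.22
position: [0.5078, 0.0024, 0.0644]
tool_rot: [-0.486, -3.103, 0.001]
ft_force: [0.4, 0.3, 0.5]
grip_width: 0.999
grip_force: 0.0
time: 3.98
position: [0.508, 0.0023, 0.0646]
tool_rot: [0.486, 3.104, 0.0]
ft_force: [-0.3, 0.2, 0.0]
grip_width: 0.401
grip_force: 0.0
```

```bash
python3 -m handwheel '[[0.01,0,0,0,0,0,0],[0.01,0,0,0,0,0,0],[0.01,0,0,0,0,0,0],[0.01,0,0,0,0,0,0]]' 25
```

```text
time: 4.47
position: [0.5082, 0.0031, 0.0646]
tool_rot: [0.485, 3.104, 0.001]
ft_force: [1.1, 3.1, -1.6]
grip_width: 0.243
grip_force: 25.0
```

```bash
python3 -m handwheel '[[0.01,0,0,-0.004,0,0,0],[0.01,0,0,-0.004,0,0,0],[0.01,0,0,-0.004,0,0,0],[0.01,0,0,-0.004,0,0,0],[0.01,0,0,-0.003,0,0,0],[0.01,0,0,-0.001,0,0,0],[0.01,0,0,0,0,0,0]]' 25
```

```text
time: 5.35
position: [0.5081, 0.003, 0.0845]
tool_rot: [0.485, 3.103, 0.001]
ft_force: [2.8, 4.9, -5.5]
grip_width: 0.248
grip_force: 25.0
```

```bash
python3 -m handwheel '[[0.01,0,0,-0.001,0,0,0],[0.01,0,0,-0.001,0,0,0],[0.01,0,0,0,0,0,0]]' 25
```

```text
time: 5.72
position: [0.508, 0.003, 0.0853]
tool_rot: [0.485, 3.103, 0.0]
ft_force: [5.7, 4.3, -14.3]
grip_width: 0.243
grip_force: 25.0
```

```bash
python3 -m handwheel '[[0.087,0,0,0,0,0,0],[0.087,0,0,0,0,0,0],[0.087,0,0,0,0,0,0],[0.087,0,0,0,0,0,0],[0.087,0,0,0,0,0,0],[0.087,0,0,0,0,0,0],[0.087,0,0,-0.03,0,0,0],[0.087,0,0,-0.05,0,0,0],[0.087,0,0,-0.04,0,0,0],[0.087,0,0,0,0,0,0]]' 20; python3 - <<'E'
from go import *
print(to([.5746,-.0184,.106]))
im2,d2,c2=grab("scene")
cv2.imwrite("pics/a2.png",cv2.resize(im2[120:320,170:350],(540,600)))
from meas import masks
m=masks(im2)["red"]; m[:195]=0;m[240:]=0;m[:,:195]=0;m[:,225:]=0
v,u=np.nonzero(m);P=pts(np.c_[u,v],d2[v,u],c2);P=P[P[:,2]>.05];print("knob top",np.percentile(P[:,2],95),P.mean(0))
E
```

```text
time: 6.98
position: [0.5103, 0.0024, 0.21]
tool_rot: [0.485, 3.098, 0.004]
ft_force: [-0.1, -0.8, -0.3]
grip_width: 0.993
grip_force: 0.0
(array([-67. ,  -0.5, 104.4]), array([0.21, 0.34, 0.02]))
knob top 0.1131970695772492 [ 0.50120758 -0.00539866  0.10712423]
```

View pics/a2.png

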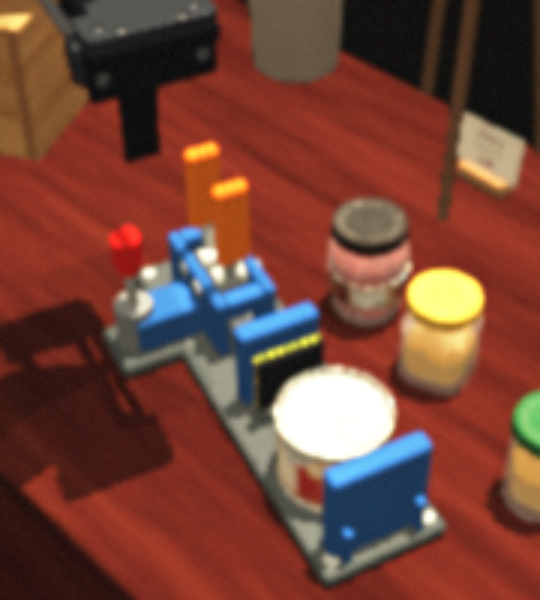

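The knob stands up (125,245), with its top at 113 mm as expected and the grey boss below it exposed. The levers are at (203,150) and (230,190). Next I go to the levers.

```bash
python3 -m handwheel '[[0.087,-0.034,0,0,0,0,0],[0.087,-0.033,0,0,0,0,0],[0.087,0,0,0.03,0,0,0],[0.087,0,0,0.03,0,0,0],[0.087,0,0,0.03,0,0,0],[0.087,0,0,0.014,0,0,0],[0.087,0,0,0,0,0,0]]' 20; python3 - <<'E'
from go import *
print(to([.5746,-.0184,.106]))
E
```

```text
time: 7.9
position: [0.5706, -0.0182, 0.1012]
tool_rot: [-0.486, -3.101, 0.002]
ft_force: [-1.4, -0.9, 0.3]
grip_width: 1.003
grip_force: 0.0
(array([-3.8,  1. , -4.9]), array([-0.09, -0.15,  0.01]))
```

```bash
python3 -m handwheel '[[0.087,-0.003,0,-0.004,0,0,0],[0.087,0,0,0,0,0,0]]' 20;  python3 -m handwheel '[[0.037,0,0,0,0,0,0],[0.037,0,0,0,0,0,0],[0.037,0,0,0,0,0,0],[0.037,0,0,0,0,0,0],[0.037,0,0,0,0,0,0],[0.037,0,0,0,0,0,0],[0.037,0,0,0,0,0,0]]' 20;  python3 -m handwheel '[[0.037,0,0,0,0,0,0],[0.037,0,0,0,0,0,0]]' 20;
cat > jaw.py <<'E'
from go import *
im,d,c=grab("top");im2,d2,c2=grab("scene")
O=np.array([.5746,-.0184]); e=np.array([.306,.952]);e/=np.linalg.norm(e);x=np.array([e[1],-e[0]])
def cl(P): q=P[:,:2]-O; return np.c_[q@x,q@e+.090,P[:,2]]
for n,im,d,c in(("top",im,d,c),("scene",im2,d2,c2)):
    v,u=np.mgrid[0:420,0:560];k=d.ravel()>0
    P=cl(pts(np.c_[u.ravel(),v.ravel()][k],d.ravel()[k],c)); H=cv2.cvtColor(im,cv2.COLOR_BGR2HSV).reshape(-1,3)[k].astype(int)
    b=(H[:,0]>98)&(H[:,0]<125)&(H[:,1]>85)
    J=P[b&(P[:,2]>.077)&(P[:,2]<.09)&(abs(P[:,0])<.028)&(P[:,1]<.04)&(P[:,1]>-.1)]
    F=P[b&(P[:,2]>.070)&(abs(P[:,0])<.028)&(P[:,1]<-.11)]
    yl=(H[:,0]>18)&(H[:,0]<34)&(H[:,1]>80); Y=P[yl&(P[:,2]>.055)&(P[:,2]<.078)&(abs(P[:,0])<.024)&(P[:,1]<.03)&(P[:,1]>-.09)]
    T=P[~b&(P[:,2]>.053)&(P[:,2]<.064)&(abs(P[:,0])<.045)&(P[:,1]<-.03)&(P[:,1]>-.128)]
    L=P[(P[:,2]>.135)&(P[:,2]<.155)&(abs(P[:,0])<.02)&(abs(P[:,1]-.09)<.04)]
    for nm,q in(("jaw",J),("fixed",F),("rim",Y),("tin",T)):
        if len(q)>5: print(n,nm,len(q),"y pct2/50/98",np.percentile(q[:,1],[2,50,98]).round(4),"z",np.median(q[:,2]).round(3))
    np.save(n+"_last.npy",np.array([0]))
cv2.imwrite("pics/last_t.png",im); cv2.imwrite("pics/last_s.png",im2)
print(to([.5746,-.0184,.106]))
E
python3 jaw.py
```

```text
time: 8.15
position: [0.5762, -0.0192, 0.1083]
tool_rot: [0.486, 3.101, 0.001]
ft_force: [0.2, -0.7, 0.3]
grip_width: 0.999
grip_force: 0.0
time: 9.02
position: [0.575, -0.0182, 0.1087]
tool_rot: [0.485, 3.104, 0.003]
ft_force: [-4.9, 2.2, 13.5]
grip_width: 0.461
grip_force: 20.8
time: 9.28
position: [0.575, -0.0182, 0.1087]
tool_rot: [0.485, 3.104, 0.003]
ft_force: [-5.3, 3.0, 13.2]
grip_width: 0.461
grip_force: 20.8
top jaw 147 y pct2/50/98 [-0.0225 -0.0181 -0.0141] z 0.082
top fixed 271 y pct2/50/98 [-0.1487 -0.1413 -0.1344] z 0.085
top rim 84 y pct2/50/98 [-0.0358 -0.033  -0.029 ] z 0.07
top tin 53 y pct2/50/98 [-0.1196 -0.0564 -0.0307] z 0.063
scene jaw 172 y pct2/50/98 [-0.0242 -0.0188 -0.0092] z 0.081
scene fixed 331 y pct2/50/98 [-0.1496 -0.1468 -0.1354] z 0.084
scene rim 86 y pct2/50/98 [-0.0372 -0.0324 -0.022 ] z 0.068
scene tin 159 y pct2/50/98 [-0.1161 -0.0778 -0.0333] z 0.06
(array([ 0.3, -0.4,  2.7]), array([ 0.12, -0.  ,  0.06]))
```

```bash
python3 -m handwheel '[[0.075,0,0,0,0,0,0],[0.075,0,0,0,0,0,0],[0.075,0,0,0,0,0,0],[0.075,0,0,0,0,0,0],[0.075,0,0,0,0,0,0],[0.075,0,0,0,0,0,0],[0.075,0,0,0,0,0,0]]' 20;  python3 -m handwheel '[[0.037,0,0,0,0,0,0],[0.037,0,0,0,0,0,0],[0.037,0,0,0,0,0,0],[0.037,0,0,0,0,0,0],[0.037,0,0,0,0,0,0],[0.037,0,0,0,0,0,0],[0.037,0,0,0,0,0,0]]' 20
python3 jaw.py
```

```text
time: 10.25
position: [0.5746, -0.0192, 0.1065]
tool_rot: [0.486, 3.104, -0.0]
ft_force: [-0.5, -0.8, 0.8]
grip_width: 0.859
grip_force: 0.0
time: 11.12
position: [0.5751, -0.0182, 0.1088]
tool_rot: [0.485, 3.103, 0.003]
ft_force: [-4.3, 2.5, 11.9]
grip_width: 0.463
grip_force: 20.7
top jaw 257 y pct2/50/98 [-0.0312 -0.0238 -0.017 ] z 0.082
top fixed 269 y pct2/50/98 [-0.1487 -0.1412 -0.1345] z 0.085
top rim 83 y pct2/50/98 [-0.0439 -0.0414 -0.0387] z 0.07
top tin 71 y pct2/50/98 [-0.1178 -0.0501 -0.0351] z 0.061
scene jaw 181 y pct2/50/98 [-0.0331 -0.0276 -0.018 ] z 0.081
scene fixed 326 y pct2/50/98 [-0.1498 -0.1466 -0.135 ] z 0.084
scene rim 77 y pct2/50/98 [-0.0452 -0.0408 -0.031 ] z 0.069
scene tin 126 y pct2/50/98 [-0.1159 -0.0839 -0.0312] z 0.061
(array([ 0.3, -0.3,  2.7]), array([0.13, 0.01, 0.05]))
```

```bash
python3 -m handwheel '[[0.075,0,0,0,0,0,0],[0.075,0,0,0,0,0,0],[0.075,0,0,0,0,0,0],[0.075,0,0,0,0,0,0],[0.075,0,0,0,0,0,0],[0.075,0,0,0,0,0,0],[0.075,0,0,0,0,0,0]]' 20;  python3 -m handwheel '[[0.037,0,0,0,0,0,0],[0.037,0,0,0,0,0,0],[0.037,0,0,0,0,0,0],[0.037,0,0,0,0,0,0],[0.037,0,0,0,0,0,0],[0.037,0,0,0,0,0,0],[0.037,0,0,0,0,0,0]]' 20
python3 jaw.py; python3 - <<'E'
import cv2,numpy as np
t=cv2.imread('pics/last_t.png');s=cv2.imread('pics/last_s.png')
t=cv2.imread('pics/last_t.png')
cv2.imwrite('pics/a3.png',np.hstack([cv2.resize(s[200:320,220:340],(400,400)),cv2.resize(t[220:320,280:400],(400,400))]))
E
```

```text
time: 12.1
position: [0.5746, -0.0192, 0.1065]
tool_rot: [-0.486, -3.104, 0.0]
ft_force: [-0.1, -0.5, 0.0]
grip_width: 0.863
grip_force: 0.0
time: 12.98
position: [0.575, -0.0182, 0.1087]
tool_rot: [0.485, 3.103, 0.003]
ft_force: [-4.8, 2.0, 12.2]
grip_width: 0.462
grip_force: 20.7
top jaw 258 y pct2/50/98 [-0.0402 -0.0328 -0.0255] z 0.082
top fixed 267 y pct2/50/98 [-0.1487 -0.1411 -0.1344] z 0.085
top rim 84 y pct2/50/98 [-0.0512 -0.0485 -0.0469] z 0.07
top tin 72 y pct2/50/98 [-0.1201 -0.0612 -0.0441] z 0.061
scene jaw 181 y pct2/50/98 [-0.0419 -0.0364 -0.0273] z 0.081
scene fixed 299 y pct2/50/98 [-0.1497 -0.1471 -0.1374] z 0.084
scene rim 81 y pct2/50/98 [-0.053  -0.0475 -0.0397] z 0.068
scene tin 103 y pct2/50/98 [-0.1177 -0.0834 -0.0398] z 0.061
(array([ 0.4, -0.3,  2.7]), array([0.13, 0.01, 0.05]))
```

View pics/a3.png

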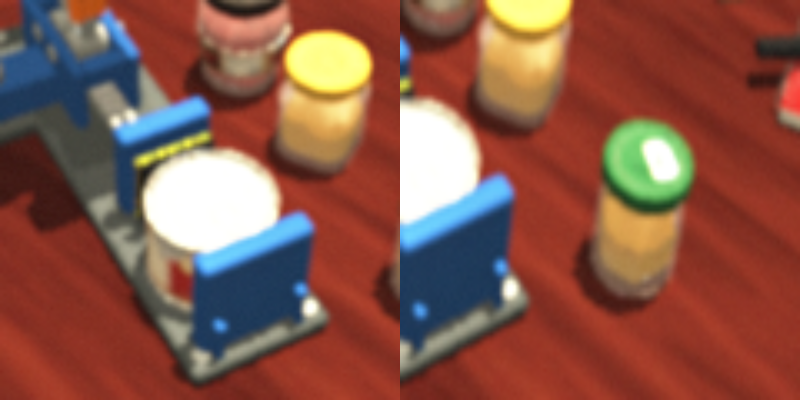

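Left panel: the pad now stands close to the tin (210,190), and a narrow gap to the fixed jaw may remain. I'm measuring the tin's lid against the fixed jaw.

```bash
cat > tin.py <<'E'
from go import *
O=np.array([.5746,-.0184]); e=np.array([.306,.952]);e/=np.linalg.norm(e);x=np.array([e[1],-e[0]])
for n in("top","scene"):
    im,d,c=grab(n);cv2.imwrite(f"pics/last_{n}.png",im)
    H=cv2.cvtColor(im,cv2.COLOR_BGR2HSV).astype(int)
    m=((H[...,1]<60)&(H[...,2]>170)).astype(np.uint8)
    nn,l,s,ce=cv2.connectedComponentsWithStats(m)
    for i in range(1,nn):
        if s[i,4]<300: continue
        p=plane([ce[i]],.058,c)[0]; q=p[:2]-O; Y=q@e+.09
        if abs(q@x)<.04 and -.14<Y<-.05:
            cnt=max(cv2.findContours((l==i).astype(np.uint8),0,1)[0],key=len); W=plane(cv2.convexHull(cnt).reshape(-1,2),.058,c)[:,:2]-O
            (cx,cy),r=cv2.minEnclosingCircle((W*1000).astype(np.float32)); q=np.array([cx,cy])/1000
            print(n,"centroid y",Y.round(4),"circle x,y",(q@x).round(4),(q@e+.09).round(4),"r",round(r,1),"ext y",(W@e+.09).min().round(4),(W@e+.09).max().round(4),"ext x",(W@x).min().round(4),(W@x).max().round(4))
E
python3 tin.py; python3 -c "
import cv2
t=cv2.imread('pics/last_top.png');cv2.imwrite('pics/a4.png',cv2.resize(t[225:315,285:395],None,fx=6,fy=6,interpolation=cv2.INTER_CUBIC))"
```

```text
top centroid y -0.0908 circle x,y 0.0149 -0.0767 r 62.3 ext y -0.1347 -0.018 ext x -0.0385 0.0404
scene centroid y -0.084 circle x,y 0.0056 -0.0836 r 40.2 ext y -0.1182 -0.0438 ext x -0.0337 0.0426
```

View pics/a4.png

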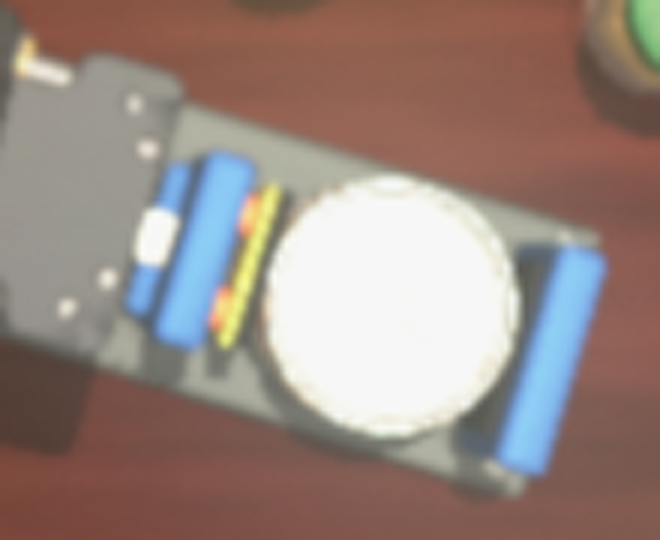

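Right of the lid (392,306) the gap to the fixed jaw (530,340) is small once parallax is allowed for. The pad's black front almost meets the lid at (285,200). Refining with a tighter lid mask.

```bash
cat > lid.py <<'E'
from go import *
O=np.array([.5746,-.0184]); e=np.array([.306,.952]);e/=np.linalg.norm(e);x=np.array([e[1],-e[0]])
im,d,c=grab("top"); H=cv2.cvtColor(im,cv2.COLOR_BGR2HSV).astype(int)
def Yc(uv,z): return (plane(uv,z,c)[:,:2]-O)@e+.09
m=((H[...,1]<40)&(H[...,2]>225)).astype(np.uint8); m=cv2.morphologyEx(m,cv2.MORPH_OPEN,np.ones((5,5),np.uint8))
m[:225]=0;m[320:]=0;m[:,:310]=0;m[:,390:]=0
n,l,s,ce=cv2.connectedComponentsWithStats(m); i=1+s[1:,4].argmax()
r=np.sqrt(s[i,4]/np.pi); k=Yc([ce[i],ce[i]+[r,0]],.058); X=plane([ce[i],ce[i]+[r,0]],.058,c)
print("lid px",ce[i].round(1),"r mm",(np.linalg.norm(X[1]-X[0])*1000).round(1),"y",k[0].round(4))
b=(H[...,0]>98)&(H[...,0]<125)&(H[...,1]>85); yl=(H[...,0]>18)&(H[...,0]<34)&(H[...,1]>80)
def band(mask,z,lo,hi,nm,hw=.02):
    v,u=np.nonzero(mask); W=plane(np.c_[u,v],z,c)[:,:2]-O; y=W@e+.09; xx=W@x
    k=(abs(xx)<hw)&(y>lo)&(y<hi); y=y[k]; yc=np.median(y); area=k.sum()
    # thickness from area of pixels
    P=plane([[300,270],[301,270],[300,271]],z,c); pa=np.linalg.norm(P[1]-P[0])*np.linalg.norm(P[2]-P[0])
    print(nm,"mean y",y.mean().round(4),"thick",(area*pa/(2*hw)).round(4)); 
band(b,.0855,-.17,-.12,"fixed"); band(b,.082,-.075,-.015,"jaw"); band(yl,.070,-.09,-.02,"rim")
E
python3 lid.py
```

```text
lid px [349.6 275.5] r mm 38.3 y -0.0948
fixed mean y -0.1413 thick 0.0149
jaw mean y -0.0297 thick 0.0192
rim mean y -0.0481 thick 0.0067
```

The lid centre is about 39 mm from the fixed jaw, so the tin is all but against it, and the pad is already pressed in about 2 mm. I'll open and then squeeze only part way.

```bash
python3 -m handwheel '[[0.075,0,0,0,0,0,0],[0.075,0,0,0,0,0,0],[0.075,0,0,0,0,0,0],[0.075,0,0,0,0,0,0],[0.075,0,0,0,0,0,0],[0.075,0,0,0,0,0,0],[0.075,0,0,0,0,0,0]]' 20; python3 lid.py; python3 -m handwheel '[[0.053,0,0,0,0,0,0],[0.053,0,0,0,0,0,0],[0.053,0,0,0,0,0,0],[0.053,0,0,0,0,0,0],[0.053,0,0,0,0,0,0],[0.053,0,0,0,0,0,0],[0.053,0,0,0,0,0,0]]' 20
python3 lid.py; python3 jaw.py
```

```text
time: 14.1
position: [0.5746, -0.0192, 0.1065]
tool_rot: [-0.486, -3.104, 0.0]
ft_force: [0.3, 0.3, 0.2]
grip_width: 0.857
grip_force: 0.0
lid px [349.6 275.5] r mm 38.3 y -0.0948
fixed mean y -0.1413 thick 0.015
jaw mean y -0.0297 thick 0.0193
rim mean y -0.0481 thick 0.0066
time: 15.02
position: [0.575, -0.0182, 0.1074]
tool_rot: [0.485, 3.103, 0.002]
ft_force: [-0.5, 1.8, 5.0]
grip_width: 0.61
grip_force: 15.4
lid px [349.6 275.5] r mm 38.3 y -0.0948
fixed mean y -0.1413 thick 0.0149
jaw mean y -0.0298 thick 0.0193
rim mean y -0.0482 thick 0.0065
top jaw 257 y pct2/50/98 [-0.0401 -0.0327 -0.0258] z 0.083
top fixed 265 y pct2/50/98 [-0.1487 -0.141  -0.1344] z 0.085
top rim 84 y pct2/50/98 [-0.0514 -0.0486 -0.047 ] z 0.07
top tin 64 y pct2/50/98 [-0.1233 -0.0654 -0.0445] z 0.062
scene jaw 178 y pct2/50/98 [-0.0422 -0.0366 -0.0267] z 0.081
scene fixed 302 y pct2/50/98 [-0.1498 -0.1471 -0.137 ] z 0.084
scene rim 80 y pct2/50/98 [-0.0529 -0.048  -0.0402] z 0.068
scene tin 99 y pct2/50/98 [-0.1175 -0.0876 -0.0403] z 0.061
(array([ 0.3, -0.3,  1.4]), array([0.08, 0.02, 0.06]))
```

```bash
python3 -m handwheel '[[0.0495,0,0,0,0,0,0],[0.0495,0,0,0,0,0,0],[0.0495,0,0,0,0,0,0]]' 20
python3 lid.py; python3 jaw.py | grep -E "jaw|rim"
```

```text
time: 15.55
position: [0.575, -0.0182, 0.1078]
tool_rot: [0.485, 3.103, 0.003]
ft_force: [-2.2, 2.4, 8.1]
grip_width: 0.574
grip_force: 18.0
lid px [349.6 275.5] r mm 38.2 y -0.0949
fixed mean y -0.1413 thick 0.0149
jaw mean y -0.0319 thick 0.0189
rim mean y -0.0487 thick 0.0056
top jaw 257 y pct2/50/98 [-0.0421 -0.0349 -0.0278] z 0.082
top rim 82 y pct2/50/98 [-0.0513 -0.0487 -0.0471] z 0.07
scene jaw 178 y pct2/50/98 [-0.0442 -0.0387 -0.0287] z 0.081
scene rim 80 y pct2/50/98 [-0.0539 -0.0478 -0.0421] z 0.069
```

The jaw advanced 2.1 mm while the tin and the pad's rim stayed put. The tin is nipped against the fixed jaw, with the pad pressed in about 4 mm and the levers held at 18 N. I'm handing in.

```bash
python3 -c "
from bench import ctrl
print(ctrl.close_job())"
```

```text
the job is handed in; nothing more can be done
None
```

I handed the job in with the knob up, the tin nipped against the fixed jaw, the pad pressed in about 4 mm of its 8 mm by the camera measurements, and the levers still held squeezed in the gripper; no verdict came back.

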